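# Turn the nested parts tray so it stacks on the bin's ledges

### The job

Two steel bins stand on the bench, each with a parts tray in it. One tray was put in the nesting way round and has sunk to the floor of its bin: lift it out by its post, turn it half a turn and set it back on the same bin, so that its lugs rest level on the bin's ledges like the other tray's. Leave both bins where they stand and the other tray alone.

Things in the scene. Friction and masses are not known exactly. Their poses are not given: they have to be found in the camera images.
- sunk_tray: the tray to turn: steel, 64 (x) x 116 (y) mm, walls 45 high, starting in the nest parallel to its bin. Central square grip post 20 x 20, faces along x and y, its top 90 above the tray's underside. Flat lugs, undersides 8 above the tray's underside, reach 15 out: two at the ends of the +x side (y = +-47, 22 long), one mid -x side (32 long). Origin: centre of the underside, z up. About 0.3 kg.
- sunk_bin: its bin: loose, grey painted steel, 110 (x) x 134 (y) x 60 mm high, wall 3, floor 4, 0.8 kg. Ledges flush with the rim reach 15 inward: one mid +x wall (56 long), two at the ends of the -x wall (40 long). A nested tray's underside is 4 above the bin's; turned 180 degrees and centred, all lugs land on ledges and it is 52 above, with play of 5 in x, 6 in y. Origin: centre of the underside, z up.
- raised_tray: bystander: an identical tray, already turned the right way and resting on the ledges of the other bin, its post's top 142 mm above the bench. Origin and axes as for the sunk tray.
- raised_bin: bystander: the identical bin under the raised tray. Origin and axes as for the other bin.

How it is judged:
By the outcome, as a careful person would: the job done as asked, in the order asked, and still so for the second after the job is handed in, with the robot touching nothing.
It also fails if it takes over 35 s, if anything falls off the work surface, if the arm or the gripper's body presses on something with over 40 N, if the wrist force passes 120 N, or if a joint passes its speed limit or range.

### The arm

A 6-joint arm with a two-finger parallel gripper is mounted at the origin on a cart in front of the work surface, level with it; the furniture and walls round the work are solid. World frame = base frame: x ahead of the robot, y to its left, z up, the work surface at z = 0. Lengths are in m, angles in rad, forces in N, time in s.
With the tool pointing down it reaches from about 0.375 to 0.925 m from the base axis. Payload 5.7 kg.
Tool frame: the origin (TCP) lies between the finger pads; the fingertips stand env.finger_overhang ahead of it and the grasp point (between the pads) lies 11 mm behind it (env.finger_overhang is the distance from the TCP to the fingertips, in m); z points along the fingers, y is the line along which they close (so a half turn about z gives the same grasp; the last joint's range is limited). The gripper opens to 85 mm and grips with 20 to 120 N. Pads are 22 mm wide; open, the fingers measure 114 mm over their backs; the gripper's body (76 mm by 85 mm) begins 54 mm behind the grasp point. The pads swing forward as they close: fully open they stand 13 mm farther back than shut.
Start: joints at [1.024, 0.359, 1.51, -0, 1.272, -0.115], TCP at [0.251, 0.545, 0.239] pointing down, gripper open.
Joint ranges: [-2.97, 2.97], [-1.01, 2.36], [0.21, 2.38], [-0.96, 4.11], [0.2, 2.71], [-2.98, 2.98]. Speed limits (rad/s): [2.39, 2.39, 3.14, 3.14, 3.14, 3.14].

### API

Orientations are given as [roll, pitch, yaw] about the fixed x, y, z axes, in that order (R = Rz(yaw) Ry(pitch) Rx(roll)).
In Python, from rig import env gives the robot as it stands.
- The arm moves only by the shell command python3 -m handwheel 'ROWS' [FORCE]. ROWS is JSON, a list of rows, each an object with "dp": the shift along the world's x, y, z in m, a list of three; "rotation": the turn, a rotation vector about the world's x, y, z in rad, a list of three; "jaw": the finger opening in m, from 0 to 0.0854. A call has 1 to 10 rows; each row is the pose to reach, as a shift and turn from the pose commanded when the call began; what a row does not reach only later rows make up. A row lasts 1/10 s, in which the tool goes at most 50 mm and 8.59 degrees, less where a joint would pass 70% of its speed; a pose out of reach is approached as far as the arm can. A call with a gripper value outside its range is refused whole. The fingers move at their own pace and stop on an object; FORCE is the grip in N (left out, the last holds). Time passes only in rows, so rows that repeat a pose let the fingers close. It gives the time, the measured TCP pose, the force, the opening and the grip force at its end, in the units of the state.
- env.sense(): the state, without advancing time (a new reading comes with each control period).
- env.snapshot(name): name is "side" or "top" or "wrist"; returns a dict with "pixels" (400x640x3 uint8, red, green, blue), "range_z" (400x640 float32, m along the optical axis (not along the pixel's ray), 0 where there is no reading), "fx", "fy", "cx", "cy" (pixels), "D" ([k1, k2, p1, p2, k3] as OpenCV has them; the pictures are not rectified), "R" (3x3) and "t" (3): a world point X has camera coordinates R X + t. Camera axes: x right, y down, z forward; pixel columns grow to the right and rows downward; lengths in m; the calibration is good to about 2 mm. A picture is of the moment at which its call begins.
- env.job_done(): hands the job in; it is judged then, once.
The state is a dict: "time": time; "joints": joint angles; "joint_velocities": joint speeds; "effort": joint torques, N m; "eef_pos": TCP position; "eef_rot": TCP orientation; "ft_force": force on the tool from outside, world axes, zero at the start; "ft_torque": the same for the moment, N m; "opening": finger opening in m; "finger_force": force on a finger pad.
Only numpy, scipy, OpenCV 4.12 (cv2) and the standard library are available. Lean on these libraries where they do the work, as an engineer would, in place of code of your own. Each camera call takes 0.05 s, during which the arm holds its last target. There are 200 camera calls.

## Working session

There is one attempt and no reset: what is moved stays moved. The work goes in short steps, Python scripts to look and compute and a shell command to move; the robot and the scene stay as the last step left them, time stands still between calls to the robot, and variables do not carry over. Pictures are saved under pics/ and viewed, at most 10 in all, crops included, and the job is handed in when it is done.

```bash
mkdir -p pics; ls; python3 - <<'E'
from rig import env
import cv2
s=env.sense();print(s['time'],s['eef_pos'],s['eef_rot'],s['opening'],env.finger_overhang)
import pickle
for n in('top','side'):
    d=env.snapshot(n);pickle.dump(d,open(n+'.pkl','wb'));cv2.imwrite(f'pics/{n}1.png',d['pixels'][:,:,::-1]);print(n,d['R'],d['t'],d['D'],(d['range_z']>0).mean())
E
```

```text
pics
0.0 [0.25072401 0.54433168 0.23841547] [-3.13965343e+00 -2.50955766e-04  2.70977854e+00] 0.08510226025842227 0.008
top [[ 0.01981782 -0.99979063 -0.00509431]
 [-0.99208659 -0.01903276 -0.12410459]
 [ 0.12398165  0.00751348 -0.99225607]] [0.00763244 0.46534475 1.17582136] [-0.13898256  0.          0.          0.          0.        ] 0.99617578125
side [[ 0.87611874 -0.48209274  0.00159327]
 [-0.32024136 -0.58444635 -0.74556551]
 [ 0.3603629   0.65269369 -0.66643044]] [-0.39961749  0.19905317  0.87828746] [-0.02800912  0.          0.          0.          0.        ] 0.9708671875
```

View pics/top1.png

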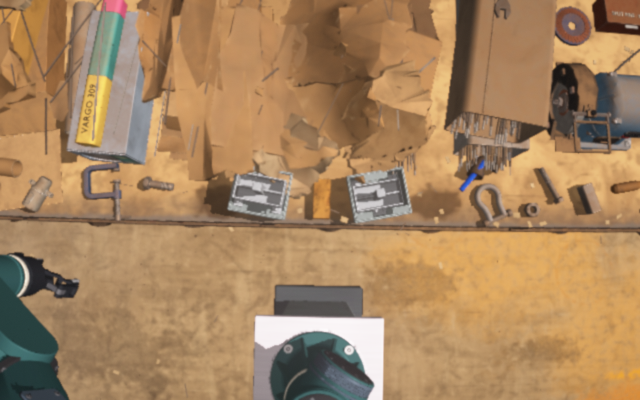

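View pics/side1.png

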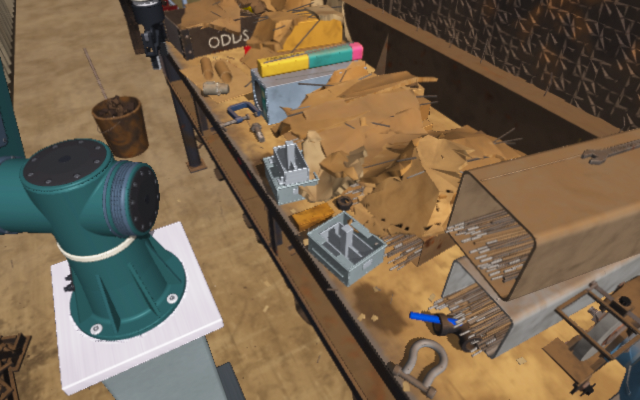

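The top view shows the sunk tray's bin at about (380,193) px and the raised tray's bin at about (260,195). The side view confirms this: sunk at (347,245), raised at (288,172).

```bash
cat > h.py <<'E'
import numpy as np,cv2
def cloud(d):
    h,w=d['range_z'].shape;v,u=np.mgrid[:h,:w]
    K=np.array([[d['fx'],0,d['cx']],[0,d['fy'],d['cy']],[0,0,1.]])
    n=cv2.undistortPoints(np.stack([u,v],-1).reshape(-1,1,2).astype(float),K,np.array(d['D'])).reshape(h,w,2)
    z=d['range_z'][...,None]
    X=(np.concatenate([n*z,z],-1)-np.array(d['t']))@np.array(d['R'])
    X[d['range_z']==0]=np.nan
    return X
def rect(P):
    return cv2.minAreaRect((P[:,:2]*1000).astype(np.float32))
E
python3 - <<'E'
import pickle;from h import *
for n,boxes in(('top',((335,155,420,232),(220,160,300,228))),('side',((300,205,395,290),(255,130,325,210)))):
    d=pickle.load(open(n+'.pkl','rb'));X=cloud(d)
    print(n,d['fx'])
    for a,b,c,e in boxes:
        P=X[b:e,a:c].reshape(-1,3);P=P[np.isfinite(P[:,2])]
        print(np.histogram(P[:,2]*1000,bins=range(-10,160,10))[0])
        for lo,hi in((.05,.068),(.08,.1),(.1,.12),(.13,.15)):
            Q=P[(P[:,2]>lo)&(P[:,2]<hi)]
            if len(Q)>3:print(lo,len(Q),rect(Q),Q.mean(0).round(4))
c=cv2.imread('pics/top1.png')[150:235,215:425];cv2.imwrite('pics/topc.png',cv2.resize(c,None,fx=3.8,fy=3.8,interpolation=cv2.INTER_CUBIC))
E
```

```text
top 488.62428907361357
[ 837 2196  314  203  166  343  575  778  317  168   81    0    3    3
    0    0]
0.05 1276 ((474.88323974609375, -135.04441833496094), (163.18865966796875, 141.74020385742188), 11.097625732421875) [ 0.4651 -0.1326  0.0601]
0.08 249 ((491.5984802246094, -128.8963623046875), (101.64293670654297, 148.9341583251953), 0.8420127630233765) [ 0.5106 -0.1421  0.0873]
[ 588  917    8   24  120  246 1151  557  138  122  317  159   65   50
   87  490]
0.05 1667 ((464.55303955078125, 132.14694213867188), (163.79251098632812, 141.05320739746094), 80.80998992919922) [0.4505 0.1387 0.0581]
0.08 439 ((476.5041809082031, 141.1851806640625), (114.79440307617188, 107.2831039428711), 80.07498168945312) [0.4644 0.1384 0.0925]
0.1 224 ((478.10186767578125, 126.82331848144531), (138.42002868652344, 111.64085388183594), 80.41072082519531) [0.501  0.1003 0.1083]
0.13 577 ((481.0400390625, 179.6288299560547), (101.42322540283203, 71.47936248779297), 89.19007110595703) [0.4941 0.1771 0.143 ]
side 414.66955525016726
[ 608 1557  481  976  562  808  609  850  348  240  212   89   29    0
 
[... 335 characters left out ...]
2), (14.242493629455566, 49.501708984375), 6.671623229980469) [ 0.555  -0.1441  0.1067]
[ 312 1198  164  235  250  343  496  476  250  288  383  187  129  158
  166  214]
0.05 914 ((467.11407470703125, 174.084716796875), (269.83856201171875, 137.60308837890625), 81.0319595336914) [0.4526 0.1273 0.0592]
0.08 671 ((488.51873779296875, 183.82369995117188), (245.083984375, 120.9229507446289), 79.92465209960938) [0.4665 0.1402 0.0908]
0.1 316 ((479.45166015625, 157.14059448242188), (98.04679107666016, 215.31004333496094), 17.46577262878418) [0.4963 0.1319 0.1092]
0.13 380 ((503.85260009765625, 159.01284790039062), (59.096710205078125, 120.51507568359375), 85.44190216064453) [0.5019 0.1522 0.1404]
```

View pics/topc.png

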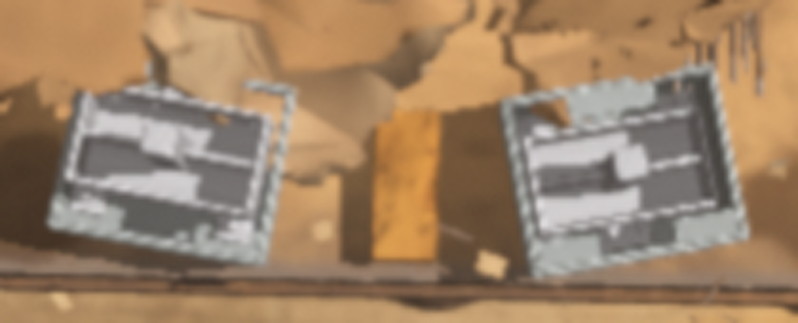

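Both bins look clear. The sunk bin is at about (0.463, -0.135), yaw about +11°, with post at about (381,192) px. I'll move above it for a wrist view.

```bash
python3 -m handwheel '[{"dp":[0.013,-0.042,0.01],"rotation":[0,0,0.04],"jaw":0.085},{"dp":[0.025,-0.084,0.02],"rotation":[0,0,0.08],"jaw":0.085},{"dp":[0.038,-0.126,0.03],"rotation":[0,0,0.12],"jaw":0.085},{"dp":[0.05,-0.168,0.03],"rotation":[0,0,0.16],"jaw":0.085},{"dp":[0.065,-0.21,0.03],"rotation":[0,0,0.2],"jaw":0.085},{"dp":[0.078,-0.252,0.03],"rotation":[0,0,0.24],"jaw":0.085},{"dp":[0.09,-0.294,0.03],"rotation":[0,0,0.28],"jaw":0.085},{"dp":[0.1,-0.336,0.03],"rotation":[0,0,0.32],"jaw":0.085},{"dp":[0.11,-0.36,0.03],"rotation":[0,0,0.36],"jaw":0.085},{"dp":[0.11,-0.36,0.03],"rotation":[0,0,0.36],"jaw":0.085}]' 60
python3 -m handwheel '[{"dp":[0.01,-0.042,0],"rotation":[0,0,0.04],"jaw":0.045},{"dp":[0.02,-0.084,0],"rotation":[0,0,0.08],"jaw":0.045},{"dp":[0.035,-0.126,0],"rotation":[0,0,0.12],"jaw":0.045},{"dp":[0.05,-0.168,0],"rotation":[0,0,0.16],"jaw":0.045},{"dp":[0.065,-0.21,0],"rotation":[0,0,0.2],"jaw":0.045},{"dp":[0.075,-0.252,0],"rotation":[0,0,0.24],"jaw":0.045},{"dp":[0.09,-0.294,0],"rotation":[0,0,0.26],"jaw":0.045},{"dp":[0.1,-0.315,0],"rotation":[0,0,0.26],"jaw":0.045},{"dp":[0.1,-0.315,0],"rotation":[0,0,0.26],"jaw":0.045},{"dp":[0.1,-0.315,0],"rotation":[0,0,0.26],"jaw":0.045}]' 60
python3 - <<'E'
from rig import env
import cv2,pickle
from h import *
s=env.sense();print(s['time'],s['eef_pos'],s['eef_rot'],s['joints'],s['opening'])
for n in('wrist','side'):
    d=env.snapshot(n);pickle.dump(d,open(n+'2.pkl','wb'));cv2.imwrite(f'pics/{n}2.png',d['pixels'][:,:,::-1])
d=pickle.load(open('wrist2.pkl','rb'));X=cloud(d);P=X.reshape(-1,3);P=P[np.isfinite(P[:,2])]
P=P[(abs(P[:,0]-.463)<.12)&(abs(P[:,1]+.135)<.12)]
print(np.histogram(P[:,2]*1000,bins=range(-10,160,10))[0])
for lo,hi in((.055,.065),(.088,.1)):
    Q=P[(P[:,2]>lo)&(P[:,2]<hi)]
    if len(Q)>3:print(lo,len(Q),rect(Q),Q.mean(0).round(4),np.median(Q,0))
E
```

```text
time: 1.1
eef_pos: [0.3617, 0.1824, 0.2692]
eef_rot: [-3.14, 0.0, 3.067]
ft_force: [0.2, 0.8, -0.3]
opening: 0.0851
finger_force: 0.0
time: 2.1
eef_pos: [0.4609, -0.1293, 0.2688]
eef_rot: [3.14, -0.001, -2.954]
ft_force: [-0.3, 0.5, -0.2]
opening: 0.0449
finger_force: 0.0
2.1 [ 0.46094415 -0.12929668  0.26875609] [ 3.14015412e+00 -9.34500851e-04 -2.95444682e+00] [-4.18399539e-01  1.54701654e-01  1.72008856e+00  6.81757241e-04
  1.26838967e+00 -2.17654458e+00] 0.04485948634377754
[3259 8279 1236 1395  924 1832 2644 2840 1318 1026 1603 1340 1266 1094
 1111  659]
0.055 4604 ((481.72979736328125, -161.5796661376953), (167.45375061035156, 197.82330322265625), 11.242387771606445) [ 0.4568 -0.1345  0.06  ] [ 0.46603357 -0.1240706   0.05996585]
0.088 1804 ((539.9421997070312, -126.2518310546875), (150.23301696777344, 176.24884033203125), 53.43649673461914) [ 0.5279 -0.13    0.0942] [ 0.5449341  -0.13373155  0.09375963]
```

View pics/wrist2.png

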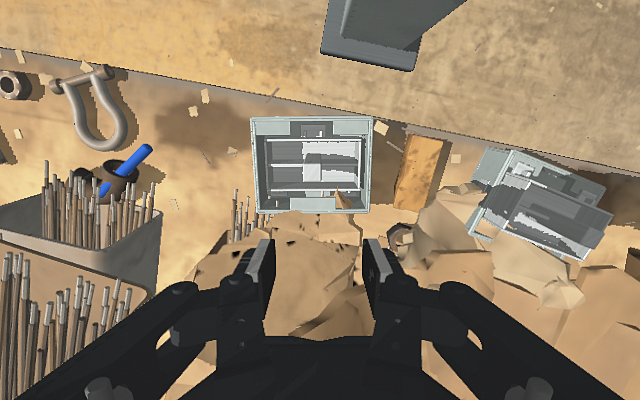

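The wrist view shows the sunk bin squarely at (250–373, 117–213) px, with its post near (313,165).

```bash
python3 - <<'E'
import pickle;from h import *
for f in('wrist2','side2'):
    d=pickle.load(open(f+'.pkl','rb'));X=cloud(d);Z=np.nan_to_num(X[...,2],nan=-1)
    near=np.hypot(X[...,0]-.463,X[...,1]+.135)<.1
    hsv=cv2.cvtColor(d['pixels'],cv2.COLOR_RGB2HSV)
    grey=hsv[...,1]<60
    for lo,hi,r in((.055,.064,.1),(.086,.101,.04)):
        m=((Z>lo)&(Z<hi)&grey&(np.hypot(X[...,0]-.463,X[...,1]+.135)<r)).astype(np.uint8)
        n,l,st,c=cv2.connectedComponentsWithStats(m,connectivity=8)
        for i in np.argsort(-st[1:,4])[:3]+1:
            P=X[l==i]
            if len(P)>15:print(f,lo,len(P),st[i],rect(P),np.median(P[:,2]))
d=pickle.load(open('wrist2.pkl','rb'))
cv2.imwrite('pics/w2c.png',cv2.resize(d['pixels'][105:225,240:385,::-1],None,fx=5,fy=5,interpolation=cv2.INTER_NEAREST)[:600])
E
```

```text
wrist2 0.055 3624 [ 250  115  124   99 3624] ((450.9591369628906, -138.49354553222656), (116.07878875732422, 140.33888244628906), 11.251188278198242) 0.05990965924709184
wrist2 0.055 22 [305 158  16   2  22] ((441.4761657714844, -139.5132598876953), (0.5500237941741943, 17.311052322387695), 9.48246955871582) 0.058294094655277906
wrist2 0.086 361 [303 162  19  20 361] ((451.0373229980469, -137.83665466308594), (19.933835983276367, 19.338281631469727), 10.7998685836792) 0.09299638663655467
side2 0.055 880 [307 211  80  61 880] ((450.55706787109375, -138.02488708496094), (119.32695007324219, 141.17835998535156), 11.271947860717773) 0.06027970053832771
side2 0.055 32 [340 238  12   7  32] ((445.8296203613281, -143.28964233398438), (13.773763656616211, 24.470325469970703), 54.08421325683594) 0.059961822196384455
side2 0.086 87 [341 224  12  11  87] ((449.76318359375, -138.22784423828125), (20.435325622558594, 20.58222007751465), 10.776196479797363) 0.09312520013809238
```

View pics/w2c.png

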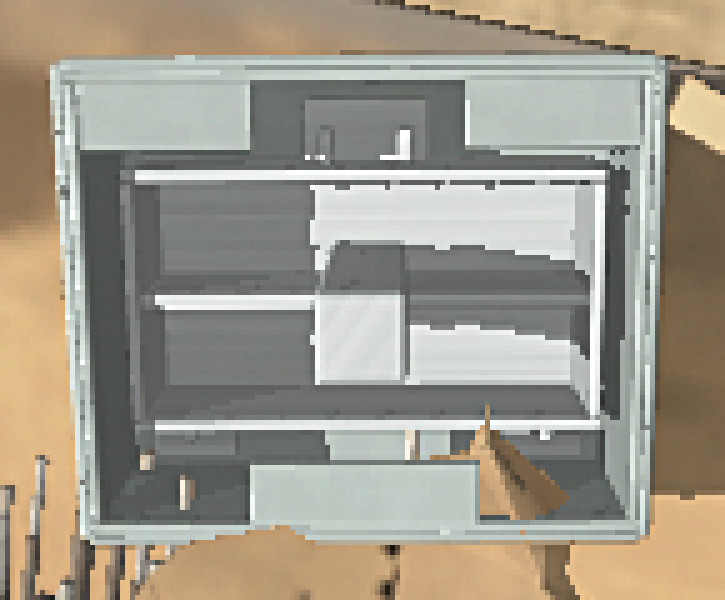

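Two views agree: post at (0.451, -0.138), top z ≈ 0.093, bin yaw 11.2°. The bin centre matches the post. Descending with the grip line along the bin's y.

```bash
python3 - <<'E'
import pickle;from h import *
for f in('side2','top'):
    d=pickle.load(open(f+'.pkl','rb'));X=cloud(d).reshape(-1,3);r=np.hypot(X[:,0]-.451,X[:,1]+.138)
    for a,b in((.07,.09),(.09,.11),(.11,.14)):
        m=(r>a)&(r<b)&(X[:,2]<.3);print(f,a,np.nanpercentile(X[m,2],[99,100]))
E
python3 -m handwheel '[{"dp":[-0.01,-0.009,-0.03],"rotation":[0,0,0.008],"jaw":0.045},{"dp":[-0.01,-0.009,-0.07],"rotation":[0,0,0.008],"jaw":0.045},{"dp":[-0.01,-0.009,-0.11],"rotation":[0,0,0.008],"jaw":0.045},{"dp":[-0.01,-0.009,-0.14],"rotation":[0,0,0.008],"jaw":0.045},{"dp":[-0.01,-0.009,-0.16],"rotation":[0,0,0.008],"jaw":0.045},{"dp":[-0.01,-0.009,-0.175],"rotation":[0,0,0.008],"jaw":0.045},{"dp":[-0.01,-0.009,-0.188],"rotation":[0,0,0.008],"jaw":0.045},{"dp":[-0.01,-0.009,-0.198],"rotation":[0,0,0.008],"jaw":0.045},{"dp":[-0.01,-0.009,-0.203],"rotation":[0,0,0.008],"jaw":0.045},{"dp":[-0.01,-0.009,-0.203],"rotation":[0,0,0.008],"jaw":0.045}]' 60
```

```text
side2 0.07 [0.08250661 0.08829429]
side2 0.09 [0.11523721 0.12143369]
side2 0.11 [0.19008867 0.21342794]
top 0.07 [0.08058924 0.08572128]
top 0.09 [0.11229381 0.11975609]
top 0.11 [0.19237778 0.21286946]
time: 3.2
eef_pos: [0.4508, -0.1384, 0.066]
eef_rot: [3.141, -0.001, -2.945]
ft_force: [-0.1, 0.2, 0.2]
opening: 0.0454
finger_force: 0.0
```

```bash
python3 -m handwheel '[{"dp":[0,0,0],"rotation":[0,0,0],"jaw":0.01},{"dp":[0,0,0],"rotation":[0,0,0],"jaw":0.01},{"dp":[0,0,0],"rotation":[0,0,0],"jaw":0.01},{"dp":[0,0,0],"rotation":[0,0,0],"jaw":0.01},{"dp":[0,0,0],"rotation":[0,0,0],"jaw":0.01},{"dp":[0,0,0],"rotation":[0,0,0],"jaw":0.01}]' 60
```

```text
time: 3.8
eef_pos: [0.4514, -0.1391, 0.0668]
eef_rot: [-3.141, 0.001, -2.946]
ft_force: [-0.5, 3.0, 6.4]
opening: 0.0194
finger_force: 61.9
```

```bash
python3 -m handwheel '[{"dp":[0,0,0.005],"rotation":[0,0,0],"jaw":0.01},{"dp":[0,0,0.012],"rotation":[0,0,0],"jaw":0.01},{"dp":[0,0,0.022],"rotation":[0,0,0],"jaw":0.01},{"dp":[0,0,0.032],"rotation":[0,0,0],"jaw":0.01},{"dp":[0,0,0.042],"rotation":[0,0,0],"jaw":0.01},{"dp":[0,0,0.052],"rotation":[0,0,0],"jaw":0.01},{"dp":[0,0,0.065],"rotation":[0,0,0],"jaw":0.01},{"dp":[0,0,0.08],"rotation":[0,0,0],"jaw":0.01},{"dp":[0,0,0.1],"rotation":[0,0,0],"jaw":0.01},{"dp":[0,0,0.12],"rotation":[0,0,0],"jaw":0.01}]' 80
```

```text
time: 4.8
eef_pos: [0.4507, -0.1389, 0.1875]
eef_rot: [3.142, -0.0, -2.945]
ft_force: [0.1, -0.4, -2.4]
opening: 0.0188
finger_force: 78.1
```

```bash
python3 -m handwheel '[{"dp":[0,0,0.01],"rotation":[0,0,-0.1],"jaw":0.01},{"dp":[0,0,0.02],"rotation":[0,0,-0.24],"jaw":0.01},{"dp":[0,0,0.02],"rotation":[0,0,-0.38],"jaw":0.01},{"dp":[0,0,0.02],"rotation":[0,0,-0.52],"jaw":0.01},{"dp":[0,0,0.02],"rotation":[0,0,-0.66],"jaw":0.01},{"dp":[0,0,0.02],"rotation":[0,0,-0.8],"jaw":0.01},{"dp":[0,0,0.02],"rotation":[0,0,-0.94],"jaw":0.01},{"dp":[0,0,0.02],"rotation":[0,0,-1.08],"jaw":0.01},{"dp":[0,0,0.02],"rotation":[0,0,-1.22],"jaw":0.01},{"dp":[0,0,0.02],"rotation":[0,0,-1.36],"jaw":0.01}]'
python3 -m handwheel '[{"dp":[0,0,0],"rotation":[0,0,-0.14],"jaw":0.01},{"dp":[0,0,0],"rotation":[0,0,-0.28],"jaw":0.01},{"dp":[0,0,0],"rotation":[0,0,-0.42],"jaw":0.01},{"dp":[0,0,0],"rotation":[0,0,-0.56],"jaw":0.01},{"dp":[0,0,0],"rotation":[0,0,-0.7],"jaw":0.01},{"dp":[0,0,0],"rotation":[0,0,-0.84],"jaw":0.01},{"dp":[0,0,0],"rotation":[0,0,-0.98],"jaw":0.01},{"dp":[0,0,0],"rotation":[0,0,-1.12],"jaw":0.01},{"dp":[0,0,0],"rotation":[0,0,-1.26],"jaw":0.01},{"dp":[0,0,0],"rotation":[0,0,-1.4],"jaw":0.01}]'
python3 -m handwheel '[{"dp":[0,0,0],"rotation":[0,0,-0.13],"jaw":0.01},{"dp":[0,0,0],"rotation":[0,0,-0.26],"jaw":0.01},{"dp":[0,0,0],"rotation":[0,0,-0.34],"jaw":0.01},{"dp":[0,0,0],"rotation":[0,0,-0.382],"jaw":0.01},{"dp":[0,0,0],"rotation":[0,0,-0.382],"jaw":0.01},{"dp":[0,0,0],"rotation":[0,0,-0.382],"jaw":0.01}]'
python3 - <<'E'
from rig import env
import pickle
from h import *
s=env.sense();print(s['time'],s['eef_pos'],s['eef_rot'])
for f in('side','wrist','top'):
    d=env.snapshot(f);cv2.imwrite(f'pics/{f}3.png',d['pixels'][:,:,::-1]);X=cloud(d);Z=np.nan_to_num(X[...,2],nan=-1)
    pickle.dump(d,open(f+'3.pkl','wb'))
    grey=cv2.cvtColor(d['pixels'],cv2.COLOR_RGB2HSV)[...,1]<60
    for lo,hi in((.054,.065),(.175,.19)):
        m=((Z>lo)&(Z<hi)&grey&(np.hypot(X[...,0]-.451,X[...,1]+.138)<.1)).astype(np.uint8)
        n,l,st,c=cv2.connectedComponentsWithStats(m,connectivity=8)
        for i in np.argsort(-st[1:,4])[:2]+1:
            P=X[l==i]
            if len(P)>15:print(f,lo,len(P),st[i],rect(P),np.median(P[:,2]))
E
```

```text
time: 5.8
eef_pos: [0.4508, -0.139, 0.2068]
eef_rot: [-3.142, 0.0, 1.972]
ft_force: [0.1, -0.2, -3.9]
opening: 0.019
finger_force: 78.2
time: 6.8
eef_pos: [0.4509, -0.139, 0.2068]
eef_rot: [3.142, -0.0, 0.572]
ft_force: [-0.4, -0.3, -3.3]
opening: 0.0191
finger_force: 78.2
time: 7.4
eef_pos: [0.451, -0.139, 0.2066]
eef_rot: [-3.142, -0.0, 0.197]
ft_force: [-0.0, -0.1, -4.0]
opening: 0.0193
finger_force: 78.2
7.4 [ 0.45097661 -0.1390326   0.20660232] [-3.14157108e+00 -1.73130753e-04  1.96977503e-01]
side 0.054 721 [307 217  80  55 721] ((450.113525390625, -138.02053833007812), (118.04647064208984, 140.96142578125), 11.114432334899902) 0.06034611263080846
side 0.175 813 [319 177  62  47 813] ((449.3194274902344, -138.68890380859375), (66.959228515625, 118.2259521484375), 11.621319770812988) 0.18304394636683044
wrist 0.054 2271 [ 244  128  150   46 2271] ((486.7324523925781, -131.49147033691406), (42.86808395385742, 139.87860107421875), 11.112831115722656) 0.059919066323905264
wrist 0.175 5705 [ 213  184  213  103 5705] ((451.9376525878906, -139.1058807373047), (61.86717987060547, 116.27027893066406), 11.353254318237305) 0.18387877732271268
wrist 0.175 325 [301 220  36  12 325] ((459.79034423828125, -137.37466430664062), (2.198796272277832, 19.705968856811523), 11.866713523864746) 0.18298636757484602
top 0.054 255 [363 206  49  16 255] ((407.2417297363281, -158.59483337402344), (21.207256317138672, 119.32231903076172), 10.833251953125) 0.06040966714699236
top 0.054 116 [347 173  20  32 116] ((471.6949462890625, -73.84896087646484), (38.40694046020508, 83.53777313232422), 65.70416259765625) 0.06042662575499226
top 0.175 67 [381 193  35  11  67] ((425.33953857421875, -166.2227325439453), (9.56197452545166, 76.43289184570312), 16.77314567565918) 0.1867346864802718
top 0.175 27 [357 177   8  12  27] ((463.0867919921875, -80.56246948242188), (13.51902961730957, 25.512056350708008), 63.92710876464844) 0.18612277506207248
```

View pics/side3.png

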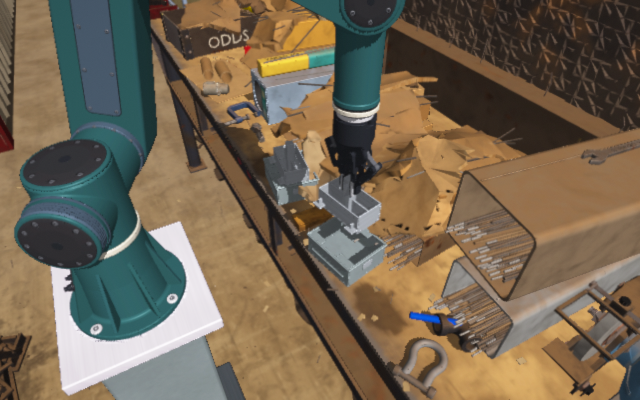

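View pics/wrist3.png

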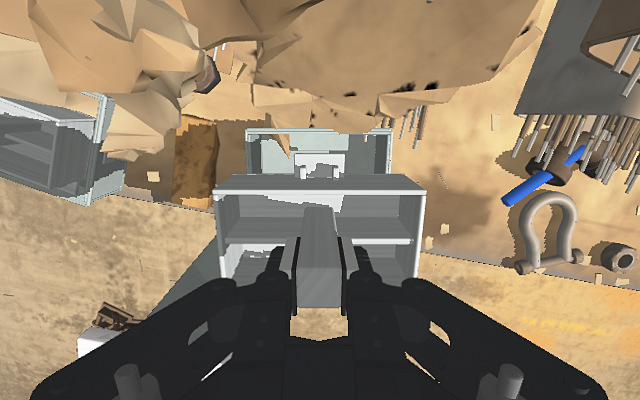

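The side view shows the tray hanging level over its bin (~(350,205) px). The wrist view shows the single lug (~(320,165)) facing the mid +x ledge. The tray underside is at about 0.138, so I'll lower it about 86 mm.

```bash
python3 -m handwheel '[{"dp":[0,0.001,-0.015],"rotation":[0,0,0],"jaw":0.01},{"dp":[0,0.001,-0.035],"rotation":[0,0,0],"jaw":0.01},{"dp":[0,0.001,-0.05],"rotation":[0,0,0],"jaw":0.01},{"dp":[0,0.001,-0.062],"rotation":[0,0,0],"jaw":0.01},{"dp":[0,0.001,-0.071],"rotation":[0,0,0],"jaw":0.01},{"dp":[0,0.001,-0.077],"rotation":[0,0,0],"jaw":0.01},{"dp":[0,0.001,-0.081],"rotation":[0,0,0],"jaw":0.01},{"dp":[0,0.001,-0.083],"rotation":[0,0,0],"jaw":0.01},{"dp":[0,0.001,-0.084],"rotation":[0,0,0],"jaw":0.01},{"dp":[0,0.001,-0.084],"rotation":[0,0,0],"jaw":0.01}]'
```

```text
time: 8.55
eef_pos: [0.4513, -0.1382, 0.1225]
eef_rot: [3.141, -0.0, 0.196]
ft_force: [0.2, 0.0, -4.3]
opening: 0.019
finger_force: 78.3
```

```bash
python3 -m handwheel '[{"dp":[0,0,-0.0005],"rotation":[0,0,0],"jaw":0.01},{"dp":[0,0,-0.001],"rotation":[0,0,0],"jaw":0.01},{"dp":[0,0,-0.0015],"rotation":[0,0,0],"jaw":0.01},{"dp":[0,0,-0.002],"rotation":[0,0,0],"jaw":0.01},{"dp":[0,0,-0.002],"rotation":[0,0,0],"jaw":0.01}]'
python3 -c "
from rig import env
print(env.sense()['ft_force'])"
```

```text
time: 9.05
eef_pos: [0.451, -0.1381, 0.1202]
eef_rot: [-3.141, 0.0, 0.196]
ft_force: [-0.5, 0.3, -4.2]
opening: 0.0192
finger_force: 78.3
[-0.46397887  0.29795891 -4.23898481]
```

```bash
python3 -m handwheel '[{"dp":[0,0,-0.001],"rotation":[0,0,0],"jaw":0.01},{"dp":[0,0,-0.002],"rotation":[0,0,0],"jaw":0.01},{"dp":[0,0,-0.003],"rotation":[0,0,0],"jaw":0.01},{"dp":[0,0,-0.0037],"rotation":[0,0,0],"jaw":0.01},{"dp":[0,0,-0.004],"rotation":[0,0,0],"jaw":0.01},{"dp":[0,0,-0.004],"rotation":[0,0,0],"jaw":0.01}]'
python3 -m handwheel '[{"dp":[0,0,-0.0004],"rotation":[0,0,0],"jaw":0.01},{"dp":[0,0,-0.0008],"rotation":[0,0,0],"jaw":0.01},{"dp":[0,0,-0.0012],"rotation":[0,0,0],"jaw":0.01},{"dp":[0,0,-0.0012],"rotation":[0,0,0],"jaw":0.01}]'
```

```text
time: 9.65
eef_pos: [0.4511, -0.1381, 0.1162]
eef_rot: [-3.141, 0.0, 0.196]
ft_force: [-0.5, -0.0, -3.0]
opening: 0.0191
finger_force: 78.3
time: 10.05
eef_pos: [0.4513, -0.1382, 0.1159]
eef_rot: [3.141, -0.0, 0.196]
ft_force: [-2.5, 1.0, 6.7]
opening: 0.0188
finger_force: 79.9
```

Contact is at TCP z ≈ 0.116, with the tray resting. Opening slowly, then retreating up.

```bash
python3 -m handwheel '[{"dp":[0,0,0.0005],"rotation":[0,0,0],"jaw":0.021},{"dp":[0,0,0.0005],"rotation":[0,0,0],"jaw":0.025},{"dp":[0,0,0.0005],"rotation":[0,0,0],"jaw":0.032},{"dp":[0,0,0.0005],"rotation":[0,0,0],"jaw":0.04},{"dp":[0,0,0.0005],"rotation":[0,0,0],"jaw":0.045},{"dp":[0,0,0.0005],"rotation":[0,0,0],"jaw":0.045}]' 20
python3 -m handwheel '[{"dp":[0,0,0.01],"rotation":[0,0,0],"jaw":0.045},{"dp":[0,0,0.03],"rotation":[0,0,0],"jaw":0.045},{"dp":[0,0,0.06],"rotation":[0,0,0],"jaw":0.045},{"dp":[0,0,0.1],"rotation":[0,0,0],"jaw":0.045},{"dp":[0,0,0.14],"rotation":[0,0,0],"jaw":0.045},{"dp":[0,0,0.16],"rotation":[0,0,0],"jaw":0.045},{"dp":[0,0,0.16],"rotation":[0,0,0],"jaw":0.045},{"dp":[0,0,0.16],"rotation":[0,0,0],"jaw":0.045}]'
python3 - <<'E'
from rig import env
from h import *
print(env.sense()['time'])
ims=[]
for f in('side','wrist'):
    d=env.snapshot(f);ims.append(d['pixels'][:,:,::-1]);X=cloud(d);Z=np.nan_to_num(X[...,2],nan=-1)
    grey=cv2.cvtColor(d['pixels'],cv2.COLOR_RGB2HSV)[...,1]<60
    for lo,hi in((.054,.064),(.09,.105),(.135,.148)):
        m=((Z>lo)&(Z<hi)&grey&(np.hypot(X[...,0]-.451,X[...,1]+.138)<.1)).astype(np.uint8)
        n,l,st,c=cv2.connectedComponentsWithStats(m,connectivity=8)
        for i in np.argsort(-st[1:,4])[:2]+1:
            P=X[l==i]
            if len(P)>40:
                A=np.c_[P[:,:2]-P[:,:2].mean(0),np.ones(len(P))];k=np.linalg.lstsq(A,P[:,2],rcond=None)[0]
                print(f,lo,len(P),rect(P),np.median(P[:,2]),'slope',k[:2])
cv2.imwrite('pics/end.png',cv2.resize(np.vstack([cv2.resize(ims[0][130:290,230:400],(600,565)),])[:600],None,fx=1,fy=1));cv2.imwrite('pics/endw.png',ims[1])
E
```

```text
time: 10.65
eef_pos: [0.4511, -0.1381, 0.1155]
eef_rot: [-3.141, 0.0, 0.196]
ft_force: [-0.8, -0.6, 0.4]
opening: 0.0448
finger_force: 0.0
time: 11.45
eef_pos: [0.451, -0.138, 0.276]
eef_rot: [3.141, -0.001, 0.196]
ft_force: [0.1, 0.4, -0.1]
opening: 0.045
finger_force: 0.0
11.45
side 0.054 644 ((449.45343017578125, -137.51632690429688), (116.20448303222656, 142.16696166992188), 11.557695388793945) 0.06022150390733353 slope [-0.00951204 -0.00226674]
side 0.09 501 ((449.4491882324219, -136.9236602783203), (66.50841522216797, 119.02901458740234), 10.867372512817383) 0.09528537547620072 slope [-0.00188162 -0.00272517]
side 0.135 90 ((449.31622314453125, -137.85675048828125), (19.883840560913086, 20.648799896240234), 13.41578483581543) 0.14213938017262012 slope [0.08389163 0.14440204]
wrist 0.054 2429 ((450.5494079589844, -138.69683837890625), (115.75518798828125, 140.14645385742188), 11.276388168334961) 0.05984648919680044 slope [0.00133761 0.00115722]
wrist 0.054 1565 ((462.870361328125, -135.82437133789062), (22.038053512573242, 110.58682250976562), 11.051480293273926) 0.05532178088524875 slope [-0.07449801 -0.01349184]
wrist 0.09 1616 ((450.60400390625, -138.31234741210938), (64.46941375732422, 116.21864318847656), 11.241595268249512) 0.0961727754442927 slope [0.009803   0.00318676]
wrist 0.09 53 ((459.8720397949219, -136.3009033203125), (1.8234095573425293, 19.417150497436523), 13.450437545776367) 0.09759384137626072 slope [-1.82624796 -0.38178375]
wrist 0.135 458 ((451.0027160644531, -138.43019104003906), (19.788347244262695, 19.715742111206055), 11.182657241821289) 0.141965386176144 slope [-0.07728271 -0.01463063]
```

View pics/end.png

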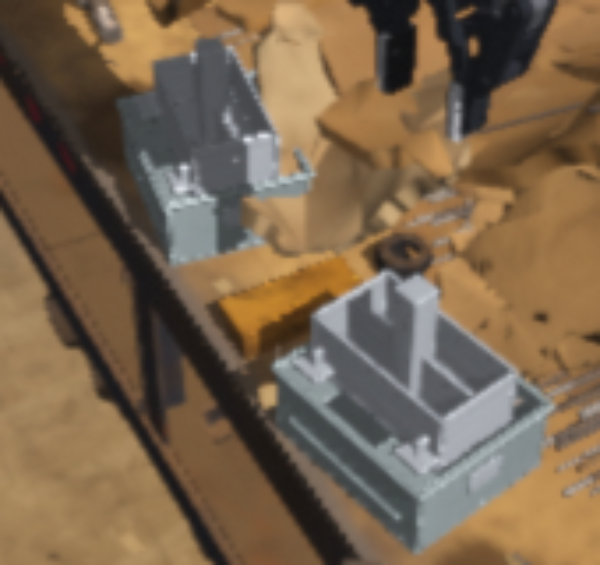

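View pics/endw.png

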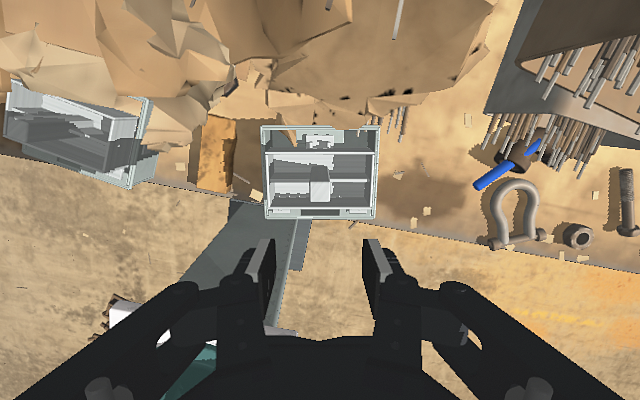

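The turned tray sits level on its ledges: post top is 142 mm, walls 96–97 mm, and it is centred in the unmoved bin (wrist view (320,172)). The other tray is untouched and the gripper is clear.

```bash
python3 -c "
from rig import env
print(env.job_done())"
```

```text
the job is handed in; nothing more can be done
None
```

The sunk tray is turned half a turn and rests level on its bin's ledges (post top measured at 142 mm); I saw no shift in that bin, I never touched the other tray and bin, and I handed the job in at about 11.5 s.

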